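# Open the ratchet bar clamp on the spare parts table

### The arm

A 6-joint arm with a two-finger parallel gripper is mounted at the origin on the work surface. World frame = base frame: x ahead of the robot, y to its left, z up, the work surface at z = 0. Lengths are in m, angles in rad, forces in N, time in s.
With the tool pointing down it reaches from about 0.325 to 0.775 m from the base axis. Payload 9.3 kg.
Tool frame: the origin (TCP) lies between the finger pads; the fingertips stand 14 mm ahead of it and the grasp point (between the pads) lies 5 mm behind it; z points along the fingers, y is the direction in which the jaws open and shut (so a half turn about z gives the same grasp; the last joint's range is limited). The gripper opens to 85 mm and grips with 20 to 120 N. Pads are 22 mm wide; open, the fingers measure 114 mm over their backs; the gripper's body (76 mm by 85 mm) begins 54 mm behind the grasp point. The pads swing forward as they close: fully open they stand 13 mm farther back than shut.
Start: joints at [-1.394, 0.259, 0.021, 1.334, 0, 1.418], TCP at [0.178, -0.52, 0.245] pointing down, gripper open.
Joint ranges: [-3.04, 3.04], [-0.91, 1.82], [-1.04, 1.36], [-1.92, 1.95], [-1.52, 1.45], [-3.14, 3.14]. Speed limits (rad/s): [2.22, 2.22, 2.79, 3.14, 3.14, 3.14].

### API

Orientations are given as a unit quaternion [w, x, y, z].
In Python, from rig import * gives the robot as it stands.
- The arm moves only by the tool servo_tool, never from a script. Its arguments are lists of equal length, an entry for each row: "delta_pos": the shift along the tool's x, y, z in m, a list of three; "turn": the turn about the tool's z in rad; "fingers": the opening, from 0 (shut) to 1 (fully open). In form: {"delta_pos": [[tx, ty, tz], ...], "turn": [turn, ...], "fingers": [fingers, ...]}. A call has 1 to 5 rows; each row is the pose to reach, as a shift and turn from the pose commanded when the call began, along the tool's axes at that moment; what a row does not reach only later rows make up. A row lasts 1/8 s, in which the tool goes at most 62.5 mm and 10.7 degrees, less where a joint would pass 70% of its speed; a pose out of reach is approached as far as the arm can. A call with a gripper value outside its range is refused whole. The fingers move at their own pace and stop on an object; "force" is the grip in N (left out, the last holds). Time passes only in rows, so rows that repeat a pose let the fingers close. It gives the time, the measured TCP pose, the force and the opening at its end, in the units of the state.
- read_state(): the state, without advancing time (a new reading comes with each control period).
- get_image(name): name is "side" or "top"; returns (picture, depth): 420x560x3 uint8, red, green, blue; 420x560 float32, m along the optical axis (not along the pixel's ray), 0 where there is no reading.
- camera_model(name): a dict with "mtx" (3x3 intrinsics, pixels), "rvec" (rotation vector, rad) and "tvec" (3), from world to camera coordinates, as OpenCV has them. Camera axes: x right, y down, z forward; pixel columns grow to the right and rows downward; lengths in m; the calibration is good to about 2 mm. A picture is of the moment at which its call begins. camera_model takes no time and is no camera call.
- hand_in(): hands the job in, once; it reports no verdict.
Trained networks look in the newest picture that a camera, given by its name, has taken for a name from the list of things; names that differ only in an ending like _2 or _b are one class to them, and where a whole thing is asked for, a point or a joint stands for the part that bears it (a point fixed in the world has none). Each returns a list of dicts, best first, with "confidence" (0 to 1); they miss things now and then, are a little off and sometimes report something else, mostly with a low value. They report only what shows in the picture. A call takes as long as a camera call.
- recognise(thing, camera): "bbox" ([left, top, right, bottom] in pixels, round what is visible of it).
- mark_of(thing, camera): "uv" ([column, row] in pixels: a listed point, or the origin of a listed thing).
The state is a dict: "t": time; "qpos": joint angles; "qvel": joint speeds; "effort": joint torques, N m; "ee_pos": TCP position; "orientation": TCP orientation; "force": force on the tool from outside, world axes, zero at the start; "moment": the same for the moment, N m; "width": finger opening in m.
Only numpy, scipy, OpenCV 4.12 (cv2) and the standard library are available. Lean on these libraries where they do the work, as an engineer would, in place of code of your own. Each camera call takes 0.05 s, during which the arm holds its last target.

### The job

Open the blue bar clamp fully: with the fingertips, press the red release paddle on top of its sliding jaw down to the bottom and, keeping it down, push the jaw back along the bar, away from the green coupling, until it is fully home against the end block. Then let the paddle spring up and move clear. Do not pick anything up, do not force the jaw, and leave the coupling and all the other things lying around where they are.

Things in the scene. Friction and masses are not known exactly. Their poses are not given: they have to be found in the camera images.
- clamp: Blue bar clamp screwed to the table. Origin on the table under the bar, which runs level along the clamp's own y, 24 mm wide, top 40 mm up. Fixed jaw (60 mm wide, 75 mm tall) at the -y end, face at y = -150 mm; a ledge beside it (top 46 mm up) carries the coupling. End block (50 mm tall) at the +y end, face at y = +128 mm. The sliding jaw rides between them and opens towards +y.
- jaw (a joint): Travel of the sliding jaw in m along the clamp's +y: 0 closed, 0.14 fully open (home, its push wall against the end block). Starts somewhere between 0.01 and 0.05. With the paddle down it slides with about 4 N of friction and stays where it is left.
- release (a joint): How far the red paddle is pressed straight down, m: 0 up, 0.009 bottom (hard stop). Spring: 2 N at top, 6 N at bottom. Its pin sits in ratchet teeth under the bar: the jaw cannot be pushed towards +y (beyond up to 10 mm of play) until it is pressed past 0.005, and kept there. At rest it may read up to about 0.005, the pin lying on a tooth's slope.
- release_top (a point): Centre of the top face of the red paddle, moving with it: about 70 mm above the table when up, 61 mm when pressed. The paddle is flat, level, 44 mm along the bar and 40 mm across it, open at both sides; beside it on the -y side nothing stands higher than 60 mm.
- push_wall (a point): Centre of the inner (-y) face of the sliding jaw's upright blue push wall, the face to push on, 26 mm along +y from the paddle's centre. The wall is 50 mm wide across the bar, 10 mm thick, and its top is 100 mm above the table.
- end_stop (a point): Point on the face of the end block, on the bar's middle line; the outer face of the push wall (10 mm beyond its inner face) comes to within 1 mm of this face when the jaw is home.
- coupling: Loose green plastic pipe coupling, 44 mm in diameter, 45 mm tall, standing on the ledge between the jaws (its top 91 mm above the table). Origin at the centre of its underside. Leave it alone.
- valve: Loose grey ceramic cartridge valve standing near the bar, 36 mm in diameter, 55 mm tall. Origin at the centre of its underside. Leave it alone.
- bell: Loose chrome bicycle bell near the bar, 55 mm in diameter, 45 mm tall. Origin at the centre of its underside. Leave it alone.
- hinge_a: Loose stainless steel hinge lying open and flat, 50 x 52 mm, 8 mm thick at the knuckle. Origin at the centre of its underside. Leave it alone.
- hinge_b: The second hinge of the pair, the same as the first. Leave it alone.
- wrench: Loose steel wrench, 160 mm long, lying flat near the bar. Leave it alone.
- jar: Loose amber screw-top jar, 60 mm in diameter, 75 mm tall, standing away from the clamp. Origin at the centre of its underside. Leave it alone.

How it is judged:
On the way, in this order (a step that is already met when the one before it is completed fails the run):
1. the red paddle is pressed down (more than 6 mm) while the jaw is still at the closed end of the bar (value of joint release above 0.006 m and value of joint jaw below 0.075 m and contact force between the fingers and clamp above 1 N), for 0.1 s.
2. the jaw has been pushed past two thirds of its travel with the paddle kept down (value of joint release above 0.005 m and value of joint jaw above 0.09 m), for 0.1 s.
3. the jaw is home and the paddle has sprung up (value of joint release below 0.003 m and value of joint jaw above 0.134 m), for 0.2 s.
At the end, for the whole second after the job is handed in: The sliding jaw is at rest within 6 mm of fully open, the red paddle is up again (within 3 mm of its top), and the coupling stands upright within 20 mm of where it was (all of step 3 and velocity of joint jaw between -0.005 and 0.005 m/s and distance of coupling from where it was at the start of the episode below 0.02 m and angle between coupling's own z axis and vertical below 0.2 rad and linear speed of coupling below 0.02 m/s); the robot touches nothing.
It fails at once if the coupling is moved more than 20 mm, lifted or tipped (distance of coupling from where it was at the start of the episode above 0.02 m or angle between coupling's own z axis and vertical above 0.3 rad).
It fails at once if one of the other loose things is moved more than 20 mm, or lifted (distance of any of valve, bell, hinge_a, hinge_b, wrench, jar from where it was at the start of the episode above 0.02 m).
It fails at once if the clamp is forced: more than 100 N from the fingers (contact force between the fingers and clamp above 100 N).
It also fails if it takes over 32 s, if anything falls off the work surface, if the arm or the gripper's body presses on something with over 40 N, if the wrist force passes 120 N, or if a joint passes its speed limit or range.

## Working session

There is one attempt and no reset: what is moved stays moved. The work goes in short steps, Python scripts to look and compute and a tool call to move; the robot and the scene stay as the last step left them, time stands still between calls to the robot, and variables do not carry over. Pictures are saved under pics/ and viewed, and the job is handed in when it is done.

Besides the shell and the picture viewer there is one more tool, called after "Call:" as name(argument=value, ...) on one line, values as JSON. servo_tool: Moves the arm, as the interface text tells. Its arguments: {"type":"object","properties":{"delta_pos":{"type":"array"},"turn":{"type":"array"},"fingers":{"type":"array"},"force":{"type":"number"}},"required":["delta_pos","turn","fingers"]}

```bash
ls; mkdir -p pics
cat > h.py <<'E'
from rig import *
import numpy as np, cv2
def ray(cam,uv):
    m=camera_model(cam);K=np.array(m['mtx']);R=cv2.Rodrigues(np.array(m['rvec'],float))[0];t=np.array(m['tvec'],float).ravel()
    return K,R,t
def atz(cam,uv,z):
    K,R,t=ray(cam,uv); d=R.T@np.linalg.inv(K)@np.array([uv[0],uv[1],1.]); c=-R.T@t
    return c+d*(z-c[2])/d[2]
def proj(cam,p):
    K,R,t=ray(cam,0); q=K@(R@np.array(p)+t); return q[:2]/q[2]
def cloud(cam,depth):
    K,R,t=ray(cam,0); v,u=np.mgrid[:420,:560]; d=depth
    P=np.stack([u*d,v*d,d],-1)@np.linalg.inv(K).T
    return (P-t)@R
E
python3 - <<'E'
from h import *
s=read_state();print(s['t'],s['ee_pos'],s['orientation'],s['force'],s['width'])
for c in('top','side'):
    im,d=get_image(c);cv2.imwrite(f'pics/{c}0.png',im[:,:,::-1]);np.save(f'{c}0.npy',d)
    for n in('release_top','push_wall','end_stop','clamp','coupling'):
        r=mark_of(n,c)
        zz={'release_top':.068,'push_wall':.07,'end_stop':.045,'clamp':0,'coupling':.046}[n]
        for q in r[:2]: print(c,n,np.round(q['uv'],1),round(q['confidence'],2),atz(c,q['uv'],zz).round(4))
print(read_state()['t'])
E
```

```text
pics
0.0 [ 0.17806438 -0.52010623  0.24465655] [-6.67336423e-04  9.86434898e-01  1.64151595e-01 -3.96388002e-06] [ 0.2272167  -0.49107733 -0.27071039] 0.0854649818232123
top release_top [286.3 202. ] 0.58 [ 0.5813 -0.0878  0.068 ]
top push_wall [274.3 210.2] 0.97 [ 0.5661 -0.0655  0.07  ]
top clamp [276.8 212.7] 0.66 [ 0.5663 -0.0673  0.    ]
top coupling [331.8 176.5] 0.71 [ 0.6317 -0.1755  0.046 ]
side release_top [272.3 225.2] 0.16 [ 0.5797 -0.0852  0.068 ]
side push_wall [272.  224.3] 0.93 [ 0.5805 -0.0853  0.07  ]
side push_wall [220.9 266.6] 0.29 [0.6088 0.0814 0.07  ]
side end_stop [279.7 277.4] 0.74 [0.5092 0.0374 0.045 ]
side end_stop [270.6 204.9] 0.45 [ 0.6319 -0.1918  0.045 ]
side clamp [276.2 258.3] 0.83 [ 0.5613 -0.0655  0.    ]
side coupling [271.4 206.2] 0.83 [ 0.6272 -0.1858  0.046 ]
0.6
```

View pics/top0.png

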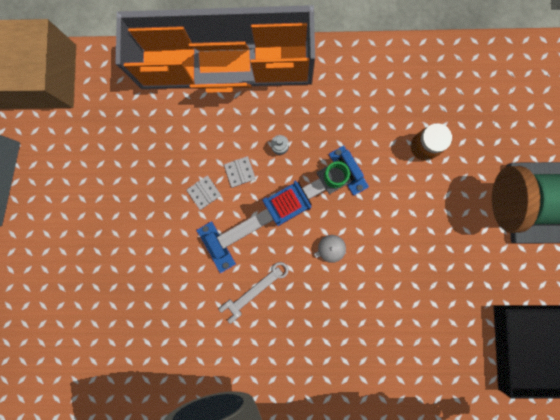

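View pics/side0.png

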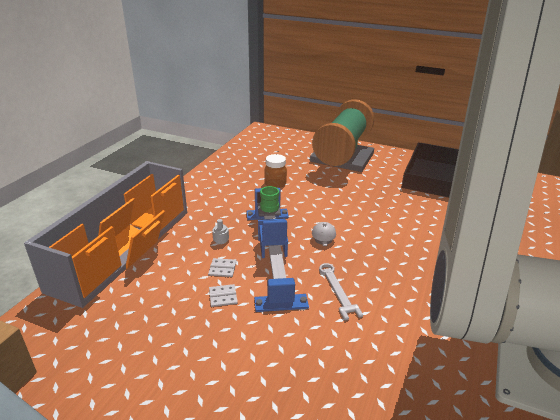

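Run:
```python
from h import *
im=cv2.imread('pics/top0.png');d=np.load('top0.npy');P=cloud('top',d)
hsv=cv2.cvtColor(im,cv2.COLOR_BGR2HSV);H,S,V=hsv[...,0],hsv[...,1],hsv[...,2]
roi=np.zeros(H.shape,bool);roi[140:280,190:380]=1
red=roi&((H<4)|(H>174))&(S>200)&(P[...,2]>.05)&(d>0)
blue=roi&(H>100)&(H<125)&(S>120)&(d>0)
lbl=lambda m:cv2.connectedComponentsWithStats(m.astype(np.uint8))
for n,m in(('red',red),('blue',blue)):
    k,l,st,c=lbl(m)
    for i in range(1,k):
        if st[i,4]>25:
            Q=P[l==i];print(n,st[i],Q.mean(0).round(4),np.percentile(Q[:,2],[5,50,95]).round(3))
            r=cv2.minAreaRect(Q[:,:2].astype(np.float32));print('  rect',np.round(r[0],4),np.round(r[1],4),round(r[2],1))
# bar: height 0.03-0.045 gray low sat
bar=roi&(S<90)&(abs(P[...,2]-.04)<.006)&(d>0)
k,l,st,c=lbl(bar)
for i in range(1,k):
    if st[i,4]>60:
        Q=P[l==i];print('bar',st[i],Q.mean(0).round(4),cv2.minAreaRect(Q[:,:2].astype(np.float32)))
# wall top
w=blue&(P[...,2]>.09);Q=P[w];print('wall',w.sum(),Q.mean(0) if w.sum() else 0, cv2.minAreaRect(Q[:,:2].astype(np.float32)) if w.sum()>3 else 0)
cv2.imwrite('pics/top0z.png',cv2.resize(im[130:290,190:390],None,fx=4,fy=3.7,interpolation=cv2.INTER_CUBIC))
```

```text
red [286 191  12  13  27] [ 0.5933 -0.098   0.0666] [0.065 0.067 0.068]
  rect [ 0.5912 -0.0999] [0.0279 0.008 ] 44.4
red [276 195  12  11  32] [ 0.5862 -0.0784  0.0671] [0.066 0.067 0.069]
  rect [ 0.5857 -0.0796] [0.017  0.0176] 31.7
red [273 200  10  16  31] [ 0.5722 -0.0711  0.0668] [0.065 0.067 0.069]
  rect [ 0.5715 -0.0717] [0.0328 0.0038] 28.6
blue [330 147  38  47 506] [ 0.6448 -0.2123  0.0441] [0.004 0.072 0.076]
  rect [ 0.6516 -0.2131] [0.0963 0.0339] 29.3
blue [263 182  47  43 525] [ 0.579  -0.0909  0.0657] [0.05  0.054 0.101]
  rect [ 0.5807 -0.0889] [0.0547 0.0734] 28.5
blue [197 223  38  49 674] [0.4982 0.0528 0.0246] [0.004 0.008 0.051]
  rect [0.4993 0.0557] [0.0966 0.034 ] 29.2
bar [273 140  14  10  82] [ 0.6981 -0.0746  0.0364] ((0.6984506249427795, -0.07485231757164001), (0.025970712304115295, 0.017967374995350838), 87.35968780517578)
bar [329 168  15  14  88] [ 0.6362 -0.1842  0.045 ] ((0.6356159448623657, -0.18461814522743225), (0.027254480868577957, 0.02325109951198101), 76.43672180175781)
bar [303 171  35  28 310] [ 0.612  -0.1458  0.0409] ((0.6107842922210693, -0.14980226755142212), (0.048470720648765564, 0.05439947172999382), 37.90760040283203)
bar [217 209  56  40 726] [ 0.5338 -0.0066  0.0398] ((0.5341876149177551, -0.0067685917019844055), (0.024468407034873962, 0.11075218766927719), 29.392799377441406)
bar [323 238  20  21 318] [ 0.4944 -0.1745  0.0378] ((0.49479344487190247, -0.1751067191362381), (0.03655339777469635, 0.03826230764389038), 88.79558563232422)
wall 134 [ 0.56387781 -0.06141937  0.09948255] ((0.5640402436256409, -0.061298877000808716), (0.04863438755273819, 0.00881872233003378), 29.280771255493164)
```

View pics/top0z.png

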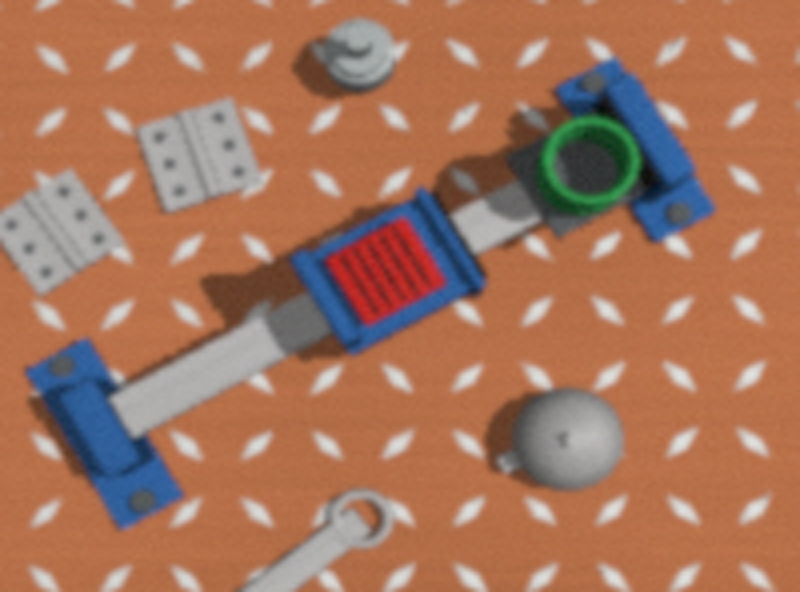

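The top view shows the red paddle at about (286,203). The push wall is at its lower left, near (268,212), and the end block is at about (214,247). The coupling is up right at (337,174). The clamp's +y axis runs along world (-0.49, 0.87), and the jaw sits at about 0.028, so it has roughly 112 mm to go. Next I'll move above the paddle with the fingers shut.

Call:
servo_tool(delta_pos=[[0.03,-0.016,0],[0.08,-0.043,0],[0.13,-0.07,0],[0.18,-0.098,0],[0.23,-0.125,0]], turn=[0,0,0,0,0], fingers=[0,0,0,0,0], force=40)

```text
t: 1.23
ee_pos: [0.3562, -0.3262, 0.2455]
orientation: [0.0, 0.986, 0.164, 0.0]
force: [0.8, -0.7, 0.4]
width: 0.0001
```

Call:
servo_tool(delta_pos=[[0.05,-0.027,0],[0.1,-0.054,0],[0.15,-0.082,0],[0.2,-0.109,0],[0.24,-0.131,0]], turn=[0,0,0,0,0], fingers=[0,0,0,0,0])

```text
t: 1.85
ee_pos: [0.5411, -0.1241, 0.2453]
orientation: [0.0, 0.986, 0.165, 0.0]
force: [0.0, -0.7, 0.8]
width: -0.0001
```

Call:
servo_tool(delta_pos=[[0.03,-0.016,0],[0.048,-0.026,0],[0.048,-0.026,0],[0.048,-0.026,0]], turn=[-0.09,-0.183,-0.183,-0.183], fingers=[0,0,0,0])

```text
t: 2.35
ee_pos: [0.5765, -0.0861, 0.2452]
orientation: [0.0, 0.968, 0.253, -0.0]
force: [-0.5, 0.7, -0.6]
width: -0.0003
```

```bash
cat > rel.py <<'E'
from h import *
from scipy.spatial.transform import Rotation as Ro
s=read_state();w,x,y,z=s['orientation'];R=Ro.from_quat([x,y,z,w]).as_matrix()
yc=np.array([-.491,.871,0]);xc=np.array([.871,.491,0])
pad=np.array([.5793,-.0883,.07]);r=np.array(s['ee_pos'])-pad
print('t',s['t'],'pos',np.round(s['ee_pos'],4),'w',s['width'],'F',np.round(s['force'],1))
print('rel paddle: x %.1f y %.1f mm, tip z %.1f'%(1e3*r@xc,1e3*r@yc,1e3*(s['ee_pos'][2]-.014)))
print('tool x in clamp',(R[:,0]@xc).round(3),(R[:,0]@yc).round(3),'tool y',(R[:,1]@xc).round(3),(R[:,1]@yc).round(3),'z',R[:,2].round(3))
E
python3 rel.py
python3 - <<'E'
from h import *
im,d=get_image('side');cv2.imwrite('pics/side1.png',im[:,:,::-1])
E
```

```text
t 2.35 pos [ 0.5765 -0.0861  0.2452] w -0.00033693096124198075 F [-0.5  0.7 -0.6]
rel paddle: x -1.4 y 3.2 mm, tip z 231.2
tool x in clamp 1.0 -0.002 tool y -0.002 -1.0 z [-0. -0. -1.]
```

View pics/side1.png

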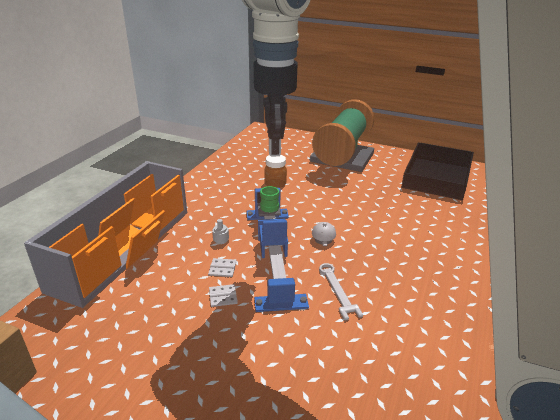

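The tool is over the paddle with the fingers shut (fingertips near (275,155) in the side view), aligned with the clamp. Descending to just above it.

Call:
servo_tool(delta_pos=[[0.001,0.003,0.04],[0.001,0.005,0.085],[0.001,0.005,0.125],[0.001,0.005,0.148],[0.001,0.005,0.148]], turn=[0,0,0,0,0], fingers=[0,0,0,0,0])

```text
t: 3.02
ee_pos: [0.5789, -0.0902, 0.096]
orientation: [-0.001, 0.968, 0.253, -0.001]
force: [1.1, 0.0, -0.4]
width: -0.0
```

```bash
python3 rel.py
python3 - <<'E'
from h import *
im,d=get_image('side');cv2.imwrite('pics/side2.png',cv2.resize(im[120:320,180:380,::-1],None,fx=3,fy=3))
im,d=get_image('top');cv2.imwrite('pics/top2.png',cv2.resize(im[130:290,190:390,::-1],None,fx=4,fy=3.7))
E
```

```text
t 3.025 pos [ 0.5789 -0.0902  0.096 ] w -2.2055590477679174e-05 F [ 1.1  0.  -0.4]
rel paddle: x -1.3 y -1.4 mm, tip z 82.0
tool x in clamp 1.0 -0.003 tool y -0.003 -1.0 z [-0.003  0.001 -1.   ]
```

View pics/side2.png

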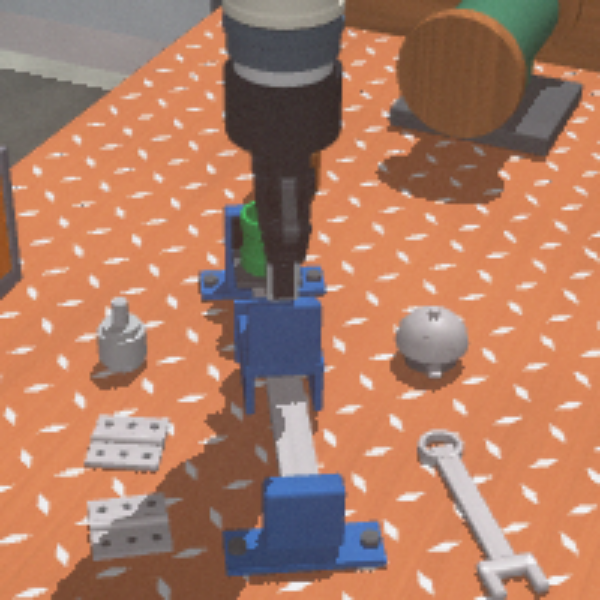

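View pics/top2.png

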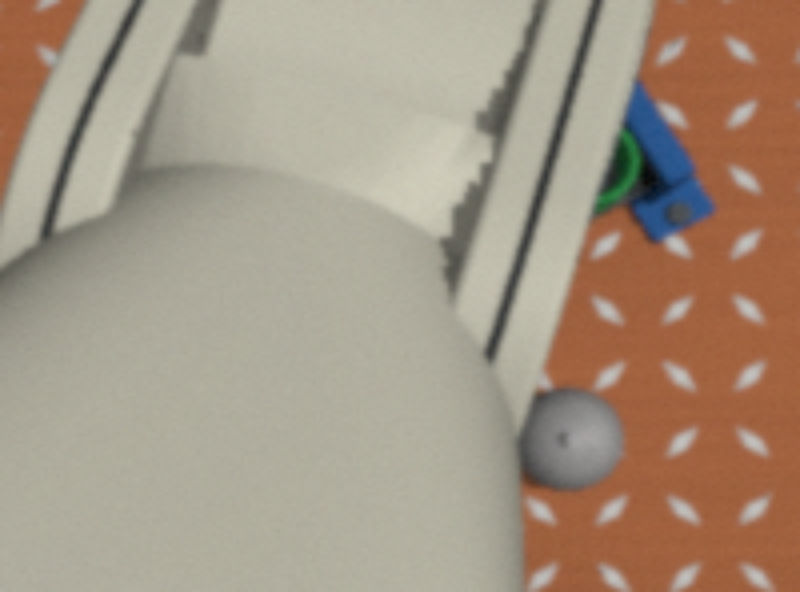

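The side view shows the fingertips at about (282,290) in the crop, behind the push wall and centred over the jaw. The arm blocks the top view. Pressing the paddle now.

Call:
servo_tool(delta_pos=[[0.001,0,0.008],[0.001,0,0.013],[0.001,0,0.017],[0.001,0,0.019],[0.001,0,0.02]], turn=[0,0,0,0,0], fingers=[0,0,0,0,0])

```text
t: 3.75
ee_pos: [0.5811, -0.0892, 0.0775]
orientation: [0.0, 0.967, 0.254, 0.0]
force: [-1.6, 0.2, 4.8]
width: 0.0
```

```bash
python3 rel.py
```

```text
t 3.75 pos [ 0.5811 -0.0892  0.0775] w 4.726511811584684e-05 F [-1.6  0.2  4.8]
rel paddle: x 1.2 y -1.6 mm, tip z 63.5
tool x in clamp 1.0 -0.0 tool y -0.0 -1.0 z [ 0. -0. -1.]
```

Spring force is 4.8 N at a tip height of 63.5 mm. Pressing on to the stop.

Call:
servo_tool(delta_pos=[[-0.001,0,0.0015],[-0.001,0,0.003],[-0.001,0,0.0045],[-0.001,0,0.0045]], turn=[0,0,0,0], fingers=[0,0,0,0])

```text
t: 4.25
ee_pos: [0.5812, -0.0898, 0.0748]
orientation: [0.001, 0.967, 0.254, 0.002]
force: [-2.5, 3.2, 19.4]
width: -0.0002
```

```bash
python3 rel.py
```

```text
t 4.25 pos [ 0.5812 -0.0898  0.0748] w -0.00021002176203213405 F [-2.5  3.2 19.4]
rel paddle: x 0.9 y -2.2 mm, tip z 60.8
tool x in clamp 1.0 -0.0 tool y -0.0 -1.0 z [ 0.003 -0.001 -1.   ]
```

It's at the bottom stop with 19 N. Now I'll push towards +y, which is tool -y.

Call:
servo_tool(delta_pos=[[0,-0.006,0],[0,-0.012,0],[0,-0.02,0],[0,-0.028,0],[0,-0.036,0]], turn=[0,0,0,0,0], fingers=[0,0,0,0,0])

```text
t: 4.88
ee_pos: [0.5642, -0.0598, 0.0749]
orientation: [0.002, 0.967, 0.253, 0.002]
force: [1.0, -4.7, 16.8]
width: -0.0003
```

```bash
python3 rel.py
python3 - <<'E'
from h import *
im,d=get_image('side');cv2.imwrite('pics/side3.png',cv2.resize(im[120:320,180:380,::-1],None,fx=3,fy=3))
E
```

```text
t 4.875 pos [ 0.5642 -0.0598  0.0749] w -0.0003356548696804702 F [ 1.  -4.7 16.8]
rel paddle: x 0.8 y 32.3 mm, tip z 60.9
tool x in clamp 1.0 -0.001 tool y -0.001 -1.0 z [ 0.005 -0.004 -1.   ]
```

View pics/side3.png

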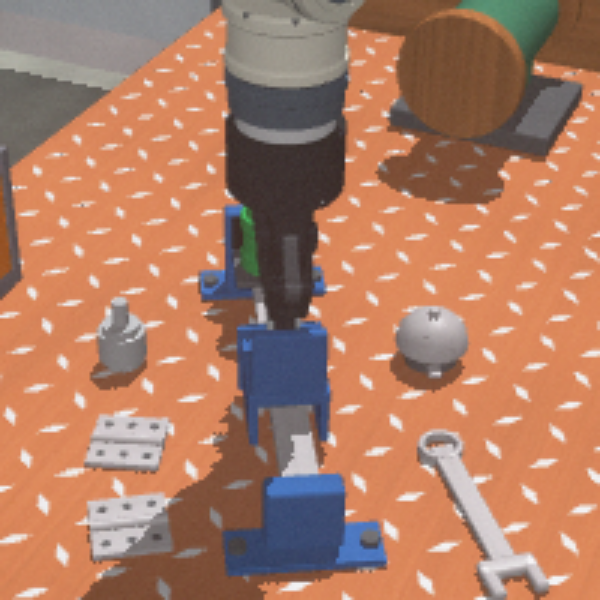

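The jaw is following: its wall has moved from about (285,300) to (288,325) in the crop, with only about 5 N of drag. Continuing.

Call:
servo_tool(delta_pos=[[0,-0.009,0],[0,-0.018,0],[0,-0.027,0],[0,-0.036,0],[0,-0.045,0]], turn=[0,0,0,0,0], fingers=[0,0,0,0,0])

```text
t: 5.55
ee_pos: [0.5419, -0.0205, 0.0748]
orientation: [0.002, 0.967, 0.253, 0.002]
force: [-1.0, -5.7, 18.2]
width: 0.0001
```

```bash
python3 rel.py
python3 - <<'E'
from h import *
im,d=get_image('side');cv2.imwrite('pics/side4.png',cv2.resize(im[120:320,180:380,::-1],None,fx=3,fy=3))
E
```

```text
t 5.55 pos [ 0.5419 -0.0205  0.0748] w 0.00013178884151390376 F [-1.  -5.7 18.2]
rel paddle: x 0.7 y 77.4 mm, tip z 60.8
tool x in clamp 1.0 -0.002 tool y -0.002 -1.0 z [ 0.004 -0.004 -1.   ]
```

View pics/side4.png

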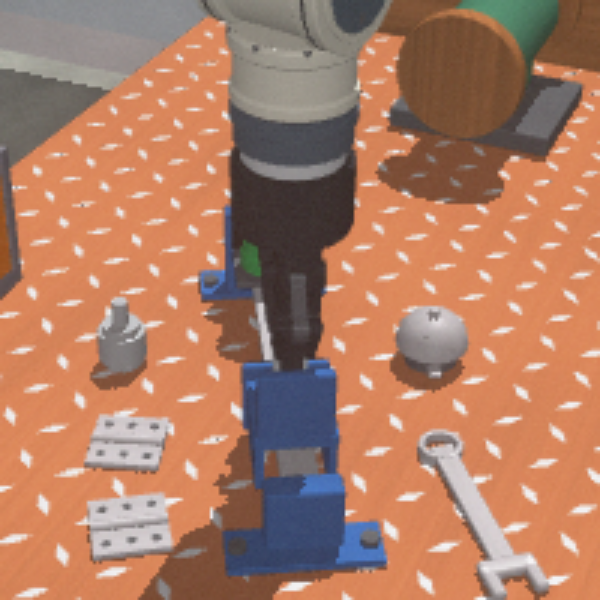

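The wall top is now at about (290,368) in the crop, with a gap left before the end block. Measuring that gap with depth.

```bash
cat > wall.py <<'E'
from h import *
import sys
im,d=get_image('side');P=cloud('side',d)
hsv=cv2.cvtColor(im,cv2.COLOR_RGB2HSV)
b=(hsv[...,0]>100)&(hsv[...,0]<125)&(hsv[...,1]>120)&(d>0)
xc=np.array([.871,.491,0]);yc=np.array([-.491,.871,0]);pad=np.array([.5793,-.0883,0])
X=(P-pad)@xc;Y=(P-pad)@yc
m=b&(abs(X)<.02)&(P[...,2]>.06)&(P[...,2]<.095)&(Y>-.06)
print('wall outer face y',np.percentile(Y[m]*1e3,[10,50,90]).round(1),m.sum())
m=b&(abs(X)<.02)&(P[...,2]>.047)&(P[...,2]<.055)&(Y>.1);print('block top y',np.percentile(Y[m]*1e3,[2,50,98]).round(1),m.sum())
cv2.imwrite(sys.argv[1],cv2.resize(im[120:320,180:380,::-1],None,fx=3,fy=3))
E
python3 wall.py pics/s5.png
```

```text
wall outer face y [ 49.6 117.7 118.7] 21
block top y [116.7 162.7 170.7] 112
```

The outer face is at y≈118 and the stop is at about 149, so roughly 30 mm remain. I'll go slower near the end.

Call:
servo_tool(delta_pos=[[0,-0.006,0],[0,-0.012,0],[0,-0.018,0],[0,-0.023,0],[0,-0.027,0]], turn=[0,0,0,0,0], fingers=[0,0,0,0,0])

```text
t: 6.28
ee_pos: [0.5285, 0.003, 0.0748]
orientation: [0.002, 0.967, 0.253, 0.002]
force: [-0.6, -5.9, 19.5]
width: -0.0001
```

Call:
servo_tool(delta_pos=[[0,-0.002,0],[0,-0.004,0],[0,-0.006,0],[0,-0.008,0],[0,-0.01,0]], turn=[0,0,0,0,0], fingers=[0,0,0,0,0])

```text
t: 6.9
ee_pos: [0.5251, 0.0107, 0.0749]
orientation: [0.003, 0.968, 0.253, 0.003]
force: [5.4, -11.1, 14.7]
width: 0.0003
```

```bash
python3 rel.py; python3 wall.py pics/s6.png
```

```text
t 6.9 pos [0.5251 0.0107 0.0749] w 0.0003328469561341977 F [  5.4 -11.1  14.7]
rel paddle: x 1.4 y 112.9 mm, tip z 60.9
tool x in clamp 1.0 -0.002 tool y -0.002 -1.0 z [ 0.007 -0.005 -1.   ]
wall outer face y [146.6 148.2 150.3] 45
block top y [147.2 166.7 170.9] 55
```

View pics/s6.png

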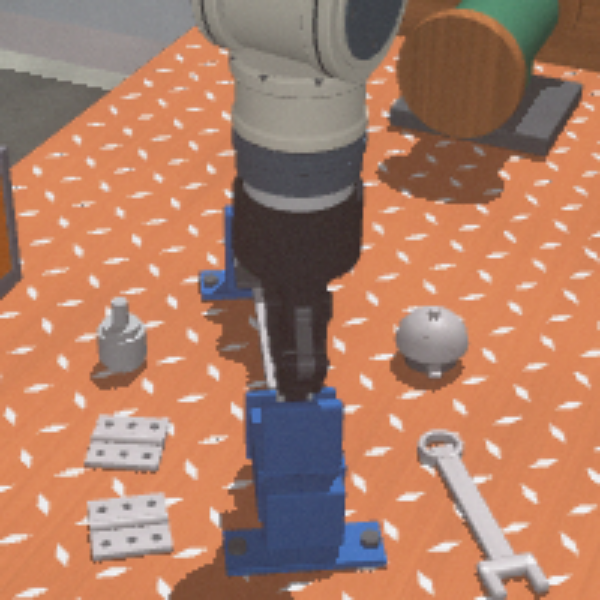

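The wall now meets the end block (about (300,470) in the crop), and the push force has jumped from about 6 N to 12 N. I'll nudge a little further to confirm it's home.

Call:
servo_tool(delta_pos=[[0,-0.002,0],[0,-0.004,0],[0,-0.006,0]], turn=[0,0,0], fingers=[0,0,0])

```text
t: 7.32
ee_pos: [0.5224, 0.0161, 0.0749]
orientation: [0.003, 0.967, 0.253, 0.003]
force: [4.4, -9.2, 14.0]
width: -0.0001
```

```bash
python3 rel.py; python3 wall.py pics/s7.png
```

```text
t 7.325 pos [0.5224 0.0161 0.0749] w -0.00011358672967965584 F [ 4.4 -9.2 14. ]
rel paddle: x 1.7 y 118.9 mm, tip z 60.9
tool x in clamp 1.0 -0.002 tool y -0.002 -1.0 z [ 0.007 -0.005 -1.   ]
wall outer face y [119.3 148.3 150. ] 47
block top y [146.8 167.5 171. ] 49
```

The tool now slides over the paddle while the wall stays at 148 mm, so the jaw is on the stop. Lifting straight up so nothing drags it back.

Call:
servo_tool(delta_pos=[[0,0,-0.004],[0,0,-0.012],[0,0,-0.03],[0,0,-0.07],[0,0,-0.12]], turn=[0,0,0,0,0], fingers=[0,0,0,0,0])

```text
t: 8.0
ee_pos: [0.5181, 0.0186, 0.193]
orientation: [-0.001, 0.967, 0.254, -0.002]
force: [0.8, 0.1, 1.2]
width: -0.0001
```

Call:
servo_tool(delta_pos=[[-0.03,0.02,-0.02],[-0.08,0.05,-0.05],[-0.12,0.09,-0.05],[-0.15,0.13,-0.05],[-0.15,0.17,-0.05]], turn=[0,0,0,0,0], fingers=[0,0,0,0,0])

```text
t: 8.62
ee_pos: [0.4705, -0.2049, 0.2432]
orientation: [-0.0, 0.968, 0.253, -0.0]
force: [0.7, 0.1, 0.7]
width: -0.0001
```

Call:
servo_tool(delta_pos=[[0,0.05,0],[0,0.1,0],[0,0.14,0],[0,0.16,0],[0,0.16,0]], turn=[0,0,0,0,0], fingers=[0,0,0,0,0])

```text
t: 9.25
ee_pos: [0.5504, -0.3434, 0.2413]
orientation: [-0.001, 0.967, 0.253, -0.001]
force: [-0.1, 0.3, -0.5]
width: -0.0001
```

```bash
python3 rel.py; python3 wall.py pics/s8.png
python3 - <<'E'
from h import *
im,d=get_image('top');P=cloud('top',d);cv2.imwrite('pics/top8.png',cv2.resize(im[130:290,190:390,::-1],None,fx=4,fy=3.7))
hsv=cv2.cvtColor(im,cv2.COLOR_RGB2HSV);H,S=hsv[...,0],hsv[...,1]
xc=np.array([.871,.491,0]);yc=np.array([-.491,.871,0]);pad=np.array([.5793,-.0883,0])
Y=(P-pad)@yc;X=(P-pad)@xc
r=((H<4)|(H>174))&(S>200)&(abs(X)<.025)&(P[...,2]>.05)&(d>0)
print('red z',np.median(P[r][:,2]),'y',np.median(Y[r]),r.sum())
w=(H>100)&(H<125)&(S>120)&(abs(X)<.03)&(P[...,2]>.09);print('wall y',np.median(Y[w]),w.sum())
E
```

```text
t 9.25 pos [ 0.5504 -0.3434  0.2413] w -5.2846360912924914e-05 F [-0.1  0.3 -0.5]
rel paddle: x -150.4 y -208.0 mm, tip z 227.3
tool x in clamp 1.0 -0.002 tool y -0.002 -1.0 z [-0.002  0.002 -1.   ]
wall outer face y [147.  148.5 150.1] 284
block top y [146.5 159.7 170.6] 142
red z 0.069960869912097 y 0.11304513979080204 107
wall y 0.14116423956194807 173
```

View pics/top8.png

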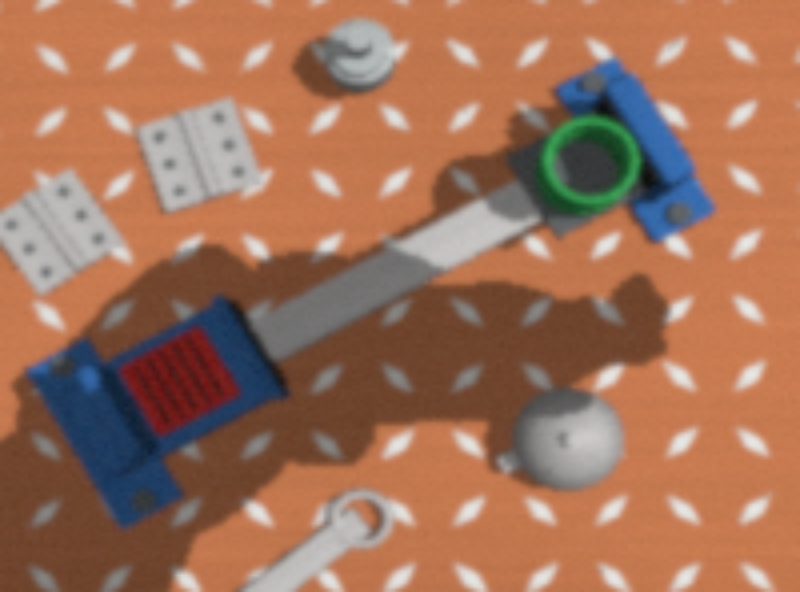

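View pics/s8.png

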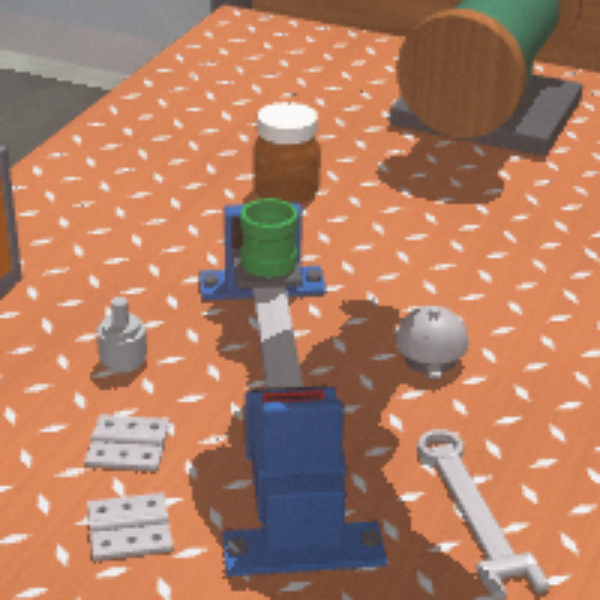

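The jaw is flush with the end block, with the red paddle at about (180,382) in the top crop. The paddle is back up at z≈70 mm, and the coupling and loose things sit where they did before. The arm is clear, so I'm handing in.

```bash
python3 -c "
from rig import *
print(hand_in())"
```

```text
the job is handed in; nothing more can be done
None
```

The clamp is fully open as far as my checks can tell, and I've handed the job in. No verdict came back.

- **What I did:** With the fingers shut, I pressed the red paddle to its bottom stop with about 19 N. Keeping it down, I slid the jaw about 112 mm to the end block, then lifted straight up and moved clear. In all it took about 9.5 s.
- **Jaw home:** The push force rose from about 6 N to 12 N at the end. On a further 6 mm nudge the fingers slid over the paddle while the jaw stayed still. Its outer face measured 148.5 mm along the bar, and I had estimated the end block's face at 148.6 mm.
- **Paddle up:** Its top measured 70 mm above the table.
- **Other things:** The coupling is upright. In the last pictures, the coupling, valve, bell, hinges and wrench look where they were at the start. I saw nothing wrong with the jar, but compared it only roughly, by eye in the side view.
- **Didn't agree or went unused:**
  - In two of the side-view wall measurements, stray pixels gave wrong low values. The middle values were consistent.
  - The network's end-stop marks were uncertain, so I used the bar's measured end instead.

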